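# Set the gel-cassette clamp to its gauge mark

## Task

Shut the fingers and, with the fingertips pressed lightly on top of the knurled wheel of the clamp, roll the wheel until the moving jaw has closed the gap to the gauge mark: its front face in line with the middle of the white lines on the rails. Turn the wheel only by rolling it under the fingertips, never grip it; do not push the jaw itself, and leave everything else on the bench where it is. Finish with the hand clear of the clamp.

Things in the scene. Friction and masses are not known exactly. Their poses are not given: they have to be found in the camera images.
- wheel_top (a point): top of the knurled wheel, midway along its width, 113 mm above the bench when nothing presses it. Does not turn with the wheel but sinks with the deck. x is level and points along the clamp from the wheel to the jaws; y lies along the axle; z is up. Rolling the wheel's top along +x advances the moving jaw along +x and narrows the gap; rolling it back opens the gap
- wheel: knurled steel wheel, 70 mm diameter, 24 mm wide, axle level. Origin mid-axle, 78 mm above the bench; its axes turn with it. 35 mm of rim (1 rad) moves the jaw 10 mm. It turns both ways at a rim push of about 1 N and stays where it is left. Two cheeks beside it, 56 mm long, 48 mm apart over their outsides, end 21 mm below its top
- clamp: base plate of the clamp, 300 x 140 x 8 mm, fixed to the bench; origin at bench height under the wheel's axle, axes as wheel_top; plate from -63 to +238 mm along x
- deck: aluminium deck of the clamp, 285 x 124 x 12 mm, on four sprung feet over the base plate; carries wheel, rails and both jaws. Origin under its plate, below the axle, 20 mm above the bench; axes as wheel_top. Pressed from above it starts to sink at about 2 N, straight down, 0.45 N more per mm, to a stop after 10 mm; it springs back up. Fixed jaw: face 192 mm along x, top 76 mm above the bench
- jaw: moving aluminium jaw, 20 mm thick along the travel, 72 mm wide, top 75 mm above the bench; a thin bar flush with its front face reaches out over the two dark rails. Origin under the centre of its front face, 20 mm above the bench; x along the travel to the fixed jaw. Driven by the wheel
- jaw_face (a point): centre of the moving jaw's front face (which looks to the fixed jaw), 54 mm above the bench; axes as wheel_top. At the start 84 to 108 mm along x from wheel_top
- gauge_mark (a point): midpoint between the two white gauge lines, 54 mm above the bench; axes as wheel_top. The lines are 4 mm wide (along x), run across the tops of both dark rails (50 mm above the bench) and on, as tabs, 14 mm out beside them. The jaw is set when jaw_face and gauge_mark coincide along x. The mark stays put, 126 to 150 mm along x from wheel_top; the jaw has room to travel past it
- spacer: loose white spacer bar, 60 x 20 x 10 mm, lying on the bench beside the clamp; origin at the centre of its underside
- reagent: loose amber reagent bottle, 52 mm across, 105 mm tall, standing beside the clamp; origin at the centre of its underside
- tiprack: loose grey compartment box, 80 x 120 x 50 mm; origin at the centre of its underside
- beaker: loose glass beaker, 60 mm across, 75 mm tall, standing beyond the clamp's fixed jaw; origin at the centre of its underside
- pen: loose marker pen, 127 mm long, 12 mm thick, lying on the bench behind the wheel; origin near its middle, at bench height
- jar: loose white jar, 60 mm across, 70 mm tall; origin at the centre of its underside
- pipette: loose hand pipette lying on the bench, about 240 mm long and 24 mm thick; origin near its middle, at bench height

How it is judged:
By the outcome, as a careful person would: the job done as asked, in the order asked, and still so for the second after the job is handed in, with the robot touching nothing.
It also fails if it takes over 48 s, if anything falls off the work surface, if the arm or the gripper's body presses on something with over 40 N, if the wrist force passes 120 N, or if a joint passes its speed limit or range.

## Robot

A 6-joint arm with a two-finger parallel gripper is mounted at the origin on the work surface. World frame = base frame: x ahead of the robot, y to its left, z up, the work surface at z = 0. Lengths are in mm, angles in rad, forces in N, time in s.
With the tool pointing down it reaches from about 275 to 750 mm from the base axis. Payload 10.2 kg.
Tool frame: the origin (TCP) lies midway between the tips of the shut fingers; the grasp point (between the pads) lies grip_depth behind it (grip_depth is the distance from the TCP to the grasp point, in mm); z points along the fingers, y is the line along which they close (so a half turn about z gives the same grasp; the last joint's range is limited). The gripper opens to 85 mm and grips with 20 to 120 N. Pads are 22 mm wide; open, the fingers measure 114 mm over their backs; the gripper's body (76 mm by 85 mm) begins 54 mm behind the grasp point. The pads swing forward as they close: fully open they stand 13 mm farther back than shut.
Start: joints at [-1.513, 0.313, 1.498, -0, 1.331, -0.223], TCP at [145.477, -504.448, 231.294] pointing down, gripper open.
Joint ranges: [-2.94, 2.94], [-0.97, 2.17], [0.19, 2.56], [-1.23, 4.37], [0.02, 3.11], [-2.88, 2.88]. Speed limits (rad/s): [2.39, 2.39, 3.01, 3.14, 3.14, 3.14].

## Interface

Orientations are given as a unit quaternion [w, x, y, z].
In Python, from rig import * gives the robot as it stands.
- The arm moves only by the tool servo_tool, never from a script. Its argument "commands" is a list of rows, each a list of 3 entries, a list of its own where there are three numbers: the gripper command: -1 is fully open, 1 is shut, values between are in proportion, then the shift along the tool's x, y, z in m, then the turn, a rotation vector about the tool's x, y, z in units of 6 degrees (1.0 is 6 degrees). In form: [[grip, [dx, dy, dz], [ax, ay, az]], ...]. A call has 1 to 10 rows; each row shifts and turns the commanded pose from where the row before left it, along the tool's axes as they then stand; what a row does not reach is not made up. A row lasts 1/12 s, in which the tool goes at most 41.7 mm and 7.16 degrees, less where a joint would pass 70% of its speed; a pose out of reach is approached as far as the arm can. A call is refused whole if a number of a shift passes 0.0417 or a number of a turn 1, either way. A call with a gripper value outside its range is refused whole. The fingers move at their own pace and stop on an object; "squeeze" is the grip in N (left out, the last holds). Time passes only in rows, so rows that do not move let the fingers close. It gives the time, the measured TCP pose, the force, the opening and the grip force at its end, in the units of the state.
- sense(): the state, without advancing time (a new reading comes with each control period).
- capture(name): name is "side" or "top"; returns a dict with "pixels" (480x640x3 uint8, red, green, blue), "z_map" (480x640 float32, mm along the optical axis (not along the pixel's ray), 0 where there is no reading), "fx", "fy", "cx", "cy" (pixels), "rvec" (rotation vector, rad) and "tvec" (3), from world to camera coordinates, as OpenCV has them. Camera axes: x right, y down, z forward; pixel columns grow to the right and rows downward; lengths in mm; the calibration is good to about 2 mm. A picture is of the moment at which its call begins.
- finish_job(): hands the job in; it is judged then, once.
The state is a dict: "time_s": time; "joints": joint angles; "dq": joint speeds; "tau": joint torques, N m; "eef_pos": TCP position; "ee_rot": TCP orientation; "force": force on the tool from outside, world axes, zero at the start; "wrist_torque": the same for the moment, N m; "grip_width": opening from 0.0 (shut) to 1.0 (fully open); "grip_force": force on a finger pad.
Only numpy, scipy, OpenCV 4.12 (cv2) and the standard library are available. Lean on these libraries where they do the work, as an engineer would, in place of code of your own. Each camera call takes 0.05 s, during which the arm holds its last target. There are 200 camera calls.

## Working session

There is one attempt and no reset: what is moved stays moved. The work goes in short steps, Python scripts to look and compute and a tool call to move; the robot and the scene stay as the last step left them, time stands still between calls to the robot, and variables do not carry over. Pictures are saved under pics/ and viewed, at most 10 in all, crops included, and the job is handed in when it is done.

Besides the shell and the picture viewer there is one more tool, called after "Call:" in YAML: its name, and indented under it one key for each argument. servo_tool: Moves the arm, as the interface text tells. Its arguments: {"type":"object","properties":{"commands":{"type":"array"},"squeeze":{"type":"number"}},"required":["commands"]}

```bash
mkdir -p pics; cat > h.py <<'E'
from rig import *
import numpy as np, cv2
def cap(n):
    c=capture(n); R=cv2.Rodrigues(np.array(c["rvec"],float))[0]; c["R"]=R; return c
def save(c,f): cv2.imwrite("pics/"+f,cv2.cvtColor(c["pixels"],cv2.COLOR_RGB2BGR))
def cloud(c):
    z=c["z_map"].astype(float); v,u=np.mgrid[0:480,0:640]
    P=np.stack([(u-c["cx"])*z/c["fx"],(v-c["cy"])*z/c["fy"],z],-1)
    W=(P-np.array(c["tvec"]).reshape(3))@c["R"]; W[z==0]=np.nan; return W
def onplane(c,u,v,h):
    d=np.array([(u-c["cx"])/c["fx"],(v-c["cy"])/c["fy"],1])@c["R"]; o=-np.array(c["tvec"]).reshape(3)@c["R"]
    return o+d*(h-o[2])/d[2]
def proj(c,p):
    q=c["R"]@np.array(p,float)+np.array(c["tvec"]).reshape(3); return q[0]/q[2]*c["fx"]+c["cx"],q[1]/q[2]*c["fy"]+c["cy"]
E
python3 - <<'E'
from h import *
for n in("top","side"):
    c=cap(n); save(c,n+"0.png"); print(n,c["fx"],c["tvec"],(-np.array(c["tvec"]).reshape(3)@c["R"]))
    np.save(n+"0.npy",cloud(c))
print(sense())
E
```

```text
top 448.4020881327172 [ -7.31482604 551.69813104 978.17641289] [ 421.74687264  -42.75891345 1039.97821128]
side 496.4874821941265 [391.63052319 298.11030641 766.92247706] [ 16.0230723  607.37227512 679.15866179]
{'time_s': 0.1, 'joints': array([-1.51334688e+00,  3.13430979e-01,  1.49831227e+00,  1.57455886e-06,
        1.33099593e+00, -2.23433780e-01]), 'dq': array([ 4.70108184e-04, -2.21203312e-03, -1.39777349e-03,  9.67381773e-05,
        1.74232292e-04,  1.08718042e-03]), 'tau': array([ 2.21967945e-03, -4.12905049e+01, -2.60142070e+01, -2.28365907e-04,
        3.03128079e-03, -9.94699064e-06]), 'eef_pos': array([ 145.49163526, -504.21977513,  230.79178926]), 'ee_rot': array([-5.71221740e-04,  9.90154139e-01,  1.39980187e-01,  4.82833562e-05]), 'force': array([ 0.97320301, -0.39786391, -0.27071249]), 'wrist_torque': array([-0.00873043,  0.01079556, -0.03794594]), 'grip_force': 0.0, 'grip_width': 0.9959112238973047}
```

View pics/top0.png

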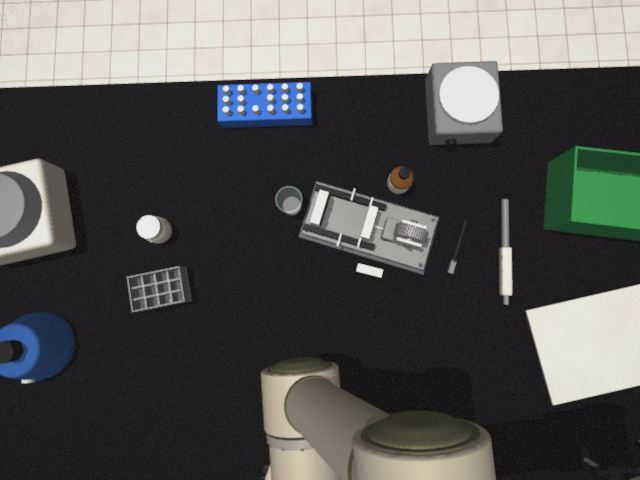

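View pics/side0.png

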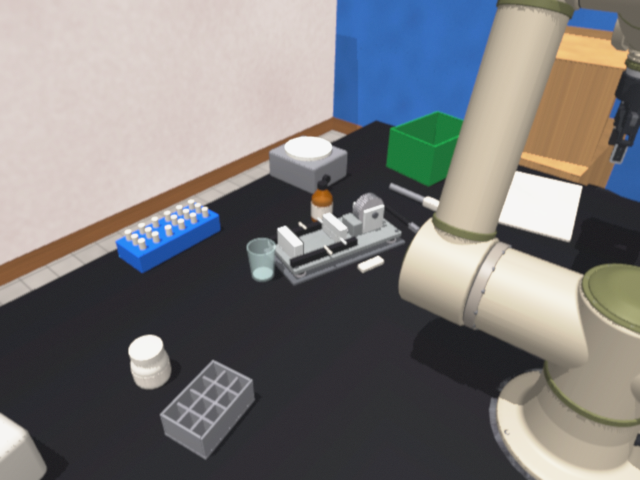

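The top view shows the wheel at about (411,233), the moving jaw at (370,222), the gauge lines at about (352,194) and (339,240), and the fixed jaw at (319,208). The bottle is at (401,180). Next I'll measure these.

```bash
python3 - <<'E'
from h import *
c=cap("top"); W=cloud(c); np.save("W.npy",W)
im=c["pixels"]
crop=cv2.resize(im[170:285,290:450],None,fx=5,fy=5,interpolation=cv2.INTER_CUBIC)
cv2.imwrite("pics/crop1.png",cv2.cvtColor(crop,cv2.COLOR_RGB2BGR))
sub=np.zeros((480,640),bool); sub[170:285,295:445]=1
sub[160:200,385:420]=0
def blob(lo,hi,u0,u1,v0,v1):
    m=np.zeros_like(sub); m[v0:v1,u0:u1]=1; m&=(W[...,2]>lo)&(W[...,2]<hi); p=W[m]; 
    r=cv2.minAreaRect(p[:,:2].astype(np.float32)); return len(p),p.mean(0).round(1),np.round(cv2.boxPoints(r),1).tolist(),np.round(r[1],1),round(r[2],2)
print("wheel",blob(95,130,390,435,215,255))
print("mjaw",blob(66,90,355,385,195,245))
print("fjaw",blob(66,90,300,335,180,235))
for z0,z1 in((2,18),(18,40)): print("plate",z0,blob(z0,z1,298,442,178,278))
E
```

```text
wheel (369, array([ 542.4, -217.6,  107.8]), [[512.5, -241.60000610351562], [552.4000244140625, -255.3000030517578], [572.9000244140625, -195.8000030517578], [533.0, -182.10000610351562]], array([62.9, 42.1]), 70.99)
mjaw (316, array([ 570.9, -132.1,   75.5]), [[525.2000122070312, -157.8000030517578], [593.4000244140625, -180.5], [609.0, -133.6999969482422], [540.7999877929688, -111.0999984741211]], array([49.3, 71.9]), 71.6)
fjaw (424, array([607.6, -22.8,  76.3]), [[567.2999877929688, -25.700000762939453], [639.4000244140625, -49.099998474121094], [659.4000244140625, 12.300000190734863], [587.2000122070312, 35.70000076293945]], array([64.6, 75.9]), 72.03)
plate 2 (2639, array([ 552.1, -130.9,    5.6]), [[449.79998779296875, -304.29998779296875], [684.0, -310.8999938964844], [693.5, 26.0], [459.29998779296875, 32.599998474121094]], array([337.1, 234.3]), 88.39)
plate 18 (4045, array([ 565. , -142.4,   32.6]), [[466.5, -252.10000610351562], [638.0, -309.1000061035156], [738.5, -6.400000095367432], [567.0, 50.599998474121094]], array([319. , 180.7]), 71.62)
```

View pics/crop1.png

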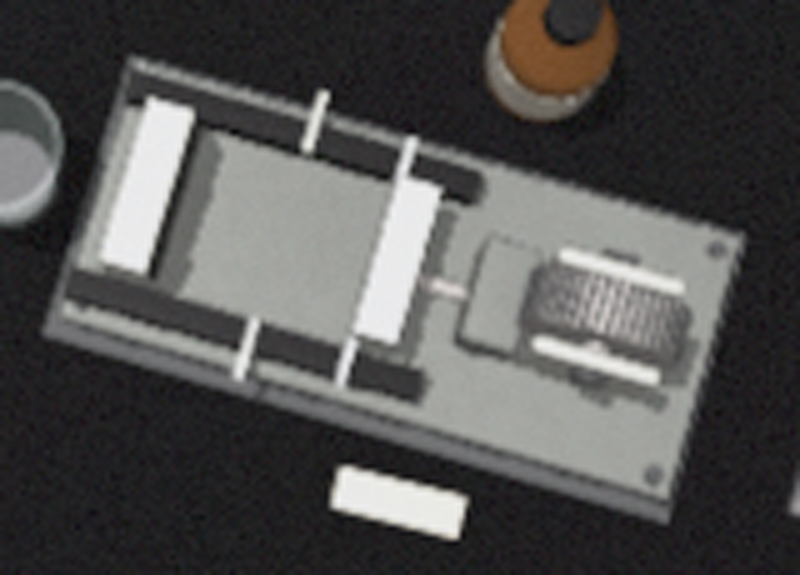

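The crop shows gauge tabs at crop (316,122) and (247,350), the bar ends at (408,155) and (347,362), and the wheel at about (610,310). I'll rectify the image and fit it in clamp axes.

```bash
cat >> h.py <<'E'
def avg(n="top",k=4):
    cs=[cap(n) for _ in range(k)]; c=cs[0]; c["g"]=np.mean([x["pixels"].astype(float) for x in cs],0)
    z=np.stack([x["z_map"] for x in cs]).astype(float); z[z==0]=np.nan; c["z_map"]=np.nan_to_num(np.nanmedian(z,0)); return c
def axes(th): return np.array([np.cos(th),np.sin(th)]),np.array([-np.sin(th),np.cos(th)])
def rect(c,o,th,xs,ys,h):
    ex,ey=axes(th); X,Y=np.meshgrid(xs,ys)
    P=np.stack([o[0]+X*ex[0]+Y*ey[0],o[1]+X*ex[1]+Y*ey[1],np.full(X.shape,float(h))],-1)
    q=P@c["R"].T+np.array(c["tvec"]).reshape(3)
    u=q[...,0]/q[...,2]*c["fx"]+c["cx"]; v=q[...,1]/q[...,2]*c["fy"]+c["cy"]
    return cv2.remap(c["g"].mean(-1).astype(np.float32),u.astype(np.float32),v.astype(np.float32),cv2.INTER_CUBIC)
E
python3 - <<'E'
from h import *
from scipy.optimize import least_squares
import warnings; warnings.filterwarnings("ignore")
c=avg(); W=cloud(c)
p1=onplane(c,290+316/5,170+122/5,50);p2=onplane(c,290+247/5,170+350/5,50);d=p1-p2
b1=onplane(c,290+408/5,170+155/5,52);b2=onplane(c,290+347/5,170+362/5,52);e=b1-b2
print("theta lines",np.degrees(np.arctan2(d[1],d[0]))+90-180*(d[0]>0)*0,np.degrees(np.arctan2(e[1],e[0])), np.hypot(*d[:2]),np.hypot(*e[:2]))
th=np.arctan2(d[1],d[0]); th=th+np.pi/2
print(np.degrees(th)); 
th=np.radians(71.9); ex,ey=axes(th)
m=np.zeros((480,640),bool); m[215:255,385:435]=1
P=W[m&(W[...,2]>100)]; x=P[:,:2]@ex; y=P[:,:2]@ey
print("wheel y range",np.percentile(y,[0,2,10,50,90,98,100]).round(1))
r=least_squares(lambda q:np.hypot(x-q[0],P[:,2]-q[1])-35,[x.mean(),78],loss='soft_l1')
ym=(np.percentile(y,2)+np.percentile(y,98))/2
print("axle x,z",r.x,"y mid",ym, "rms",np.std(r.fun)); o=r.x[0]*ex+ym*ey; print("wheel xy",o)
# rectified
xs=np.arange(-70,245,.5); ys=np.arange(-80,80,.5)
for h in (50,):
    I=rect(c,o,th,xs,ys,h); cv2.imwrite("pics/rect50.png",cv2.flip(np.clip(I,0,255).astype(np.uint8),0))
np.save("o.npy",o)
E
```

```text
theta lines 71.5947549724101 -18.281663567507508 107.86985770556304 97.32512908831121
71.5947549724101
wheel y range [-596.1 -595.6 -593.6 -583.5 -573.4 -572.3 -572.1]
axle x,z [-39.79109298  78.8085729 ] y mid -583.9633714837632 rms 1.797456772311583
wheel xy [ 542.70421659 -219.24571514]
```

View pics/rect50.png

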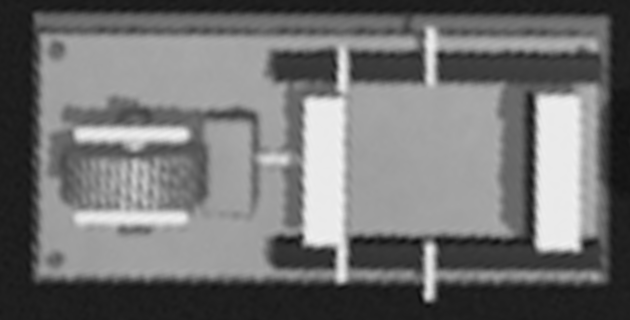

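Rectified view: gauge lines at column ~430 (x≈145 mm), bar front at ~345 (x≈102 mm), so about 42 mm of jaw travel to go. Next are the subpixel profiles and the first move plan.

```bash
cat >> h.py <<'E'
TH=np.radians(71.6)
def edge(prof,xs,rise):
    g=np.gradient(prof)*(1 if rise else -1); i=np.argmax(g); s=slice(max(i-6,0),i+7); w=np.clip(g[s],0,None); return (xs[s]*w).sum()/w.sum(), g[i]
def measure(c,o,jx=102):
    out={}
    for nm,(ya,yb) in dict(gU=(56,63),gL=(-63,-56),gUr=(44,50),gLr=(-50,-44)).items():
        xs=np.arange(130,160,.25); p=rect(c,o,TH,xs,np.arange(ya,yb,.25),50).mean(0)
        w=np.clip(p-np.percentile(p,40),0,None); w[w<.35*w.max()]=0; out[nm]=round((xs*w).sum()/w.sum(),2)
    for nm,(ya,yb) in dict(bU=(43,52),bL=(-52,-43)).items():
        xs=np.arange(jx-14,jx+14,.25); p=rect(c,o,TH,xs,np.arange(ya,yb,.25),52).mean(0)
        out[nm+"f"]=round(edge(p,xs,0)[0],2); out[nm+"b"]=round(edge(p,xs,1)[0],2)
    xs=np.arange(jx-14,jx+14,.25); p=rect(c,o,TH,xs,np.arange(-25,25,.5),75).mean(0); out["jawtop_f"]=round(edge(p,xs,0)[0],2)
    xs=np.arange(jx-34,jx-8,.25); p=rect(c,o,TH,xs,np.arange(-25,25,.5),75).mean(0); out["jawtop_b"]=round(edge(p,xs,1)[0],2)
    xs=np.arange(180,204,.25); p=rect(c,o,TH,xs,np.arange(-25,25,.5),76).mean(0); out["fix_f"]=round(edge(p,xs,1)[0],2)
    return out
E
python3 - <<'E'
from h import *
o=np.load("o.npy"); c=avg(); print(measure(c,o))
W=cloud(c); ex,ey=axes(TH); X=(W[...,:2]-o)@ex; Y=(W[...,:2]-o)@ey
for s in(1,-1):
    m=(abs(X-101)<3)&(abs(s*Y-46)<4); print("bar z",np.round(np.sort(W[m][:,2]),1)[-12:])
# plate edges at z=8 via profile
for nm,(a,b,r) in dict(x0=(-75,-52,1),x1=(225,250,0)).items():
    xs=np.arange(a,b,.25); p=rect(c,o,TH,xs,np.arange(-40,40,.5),20 if 0 else 8).mean(0); print(nm,edge(p,xs,r))
for z in (8,):
  for nm,(a,b,r) in dict(y0=(-85,-58,1),y1=(58,85,0)).items():
    ys=np.arange(a,b,.25); p=rect(c,o,TH,np.arange(20,130,.5),ys,z).mean(1); print(nm,edge(p,ys,r))
ys=np.arange(-50,50,.25); p=rect(c,o,TH,np.arange(90,96,.5),ys,75).mean(1); print("jaw y",edge(p[:200],ys[:200],1),edge(p[200:],ys[200:],0))
ys=np.arange(-50,50,.25); p=rect(c,o,TH,np.arange(196,206,.5),ys,76).mean(1); print("fix y",edge(p[:200],ys[:200],1),edge(p[200:],ys[200:],0))
s=sense();print(s["eef_pos"],s["ee_rot"])
E
```

```text
{'gU': np.float64(145.26), 'gL': np.float64(145.14), 'gUr': np.float64(145.03), 'gLr': np.float64(144.96), 'bUf': np.float64(103.8), 'bUb': np.float64(98.49), 'bLf': np.float64(103.95), 'bLb': np.float64(98.29), 'jawtop_f': np.float64(102.74), 'jawtop_b': np.float64(82.8), 'fix_f': np.float64(195.76)}
bar z [49.3 49.9 50.  53.2 53.3 53.5 54.  54.1 55.1 55.4]
bar z [49.5 50.9 51.4 54.3 54.4 54.4 54.6 54.7 55.9 56.1]
x0 (np.float64(-58.26764747357703), np.float32(7.122135))
x1 (np.float64(232.55695425432634), np.float32(4.674202))
y0 (np.float64(-70.22776613081068), np.float32(5.959694))
y1 (np.float64(58.6209922932281), np.float32(5.827179))
jaw y (np.float64(-37.90179938928046), np.float32(13.887882)) (np.float64(35.05105747358662), np.float32(11.49408))
fix y (np.float64(-39.39944902537455), np.float32(11.659317)) (np.float64(37.043611817061944), np.float32(9.673943))
[ 145.47605354 -504.43026384  231.26309355] [-4.85685788e-05  9.90161186e-01  1.39931496e-01  1.94258033e-06]
```

The fixed face reads 195.8 mm instead of 192, so the wheel centre is about 3.5 mm further along +x, near (545,-216). The travel needed is about 42 mm. I'll shut the fingers and turn the tool so its x axis lies along the clamp.

Call:
servo_tool:
  commands:
    - [1,[0,0,0],[0,0,-0.925]]
    - [1,[0,0,0],[0,0,-0.925]]
    - [1,[0,0,0],[0,0,-0.925]]
    - [1,[0,0,0],[0,0,-0.925]]
    - [1,[0,0,0],[0,0,-0.925]]
    - [1,[0,0,0],[0,0,-0.925]]
    - [1,[0,0,0],[0,0,-0.925]]
    - [1,[0,0,0],[0,0,-0.925]]
    - [1,[0,0,0],[0,0,-0.925]]
    - [1,[0,0,0],[0,0,-0.925]]
  squeeze: 20

```text
time_s: 1.38
eef_pos: [145.5, -504.4, 231.3]
ee_rot: [0.0, 0.81, 0.587, -0.0]
force: [-0.2, -0.2, -0.8]
grip_width: -0.002
grip_force: 0.0
```

Call:
servo_tool:
  commands:
    - [1,[0.019,0.0144,0],[0,0,0]]
    - [1,[0.019,0.0144,0],[0,0,0]]
    - [1,[0.019,0.0144,0],[0,0,0]]
    - [1,[0.019,0.0144,0],[0,0,0]]
    - [1,[0.019,0.0144,0],[0,0,0]]
    - [1,[0.019,0.0144,0],[0,0,0]]
    - [1,[0.019,0.0144,0],[0,0,0]]
    - [1,[0.019,0.0144,0],[0,0,0]]
    - [1,[0.019,0.0144,0],[0,0,0]]
    - [1,[0.019,0.0144,0],[0,0,0]]

```text
time_s: 2.22
eef_pos: [343.0, -368.9, 231.4]
ee_rot: [0.0, 0.811, 0.585, -0.0]
force: [-0.3, 0.1, 0.3]
grip_width: 0.002
grip_force: 0.0
```

Call:
servo_tool:
  commands:
    - [1,[0.019,0.0144,0],[0,0,0]]
    - [1,[0.019,0.0144,0],[0,0,0]]
    - [1,[0.019,0.0144,0],[0,0,0]]
    - [1,[0.019,0.0144,0],[0,0,0]]
    - [1,[0.019,0.0144,0],[0,0,0]]
    - [1,[0.019,0.0144,0],[0,0,0]]
    - [1,[0.019,0.0144,0],[0,0,0]]
    - [1,[0.019,0.0144,0],[0,0,0]]
    - [1,[0.019,0.0144,0],[0,0,0]]
    - [1,[0.019,0.0144,0],[0,0,0]]

```text
time_s: 3.05
eef_pos: [539.7, -234.0, 231.3]
ee_rot: [0.0, 0.811, 0.585, -0.0]
force: [-0.6, -0.7, -0.4]
grip_width: 0.002
grip_force: 0.0
```

Call:
servo_tool:
  commands:
    - [1,[0,0,0.02],[0,0,0]]
    - [1,[0,0,0.02],[0,0,0]]
    - [1,[0,0,0.02],[0,0,0]]
    - [1,[0,0,0.02],[0,0,0]]
    - [1,[0,0,0.01],[0,0,0]]
    - [1,[0,0,0],[0,0,0]]
    - [1,[0,0,0],[0,0,0]]

```text
time_s: 3.63
eef_pos: [538.9, -235.0, 141.8]
ee_rot: [0.0, 0.811, 0.585, 0.0]
force: [0.4, 0.4, 1.2]
grip_width: 0.001
grip_force: 0.0
```

```bash
python3 - <<'E'
from h import *
c=cap("side");im=c["pixels"]; s=sense();print(s["eef_pos"],s["force"])
cr=cv2.resize(im[150:300,260:420],None,fx=4,fy=4,interpolation=cv2.INTER_CUBIC)
cv2.imwrite("pics/side1.png",cv2.cvtColor(cr,cv2.COLOR_RGB2BGR))
print(proj(c,s["eef_pos"]),proj(c,[544.9,-216.3,113]))
E
```

```text
[ 539.20614928 -235.1876656   142.45400341] [-0.26099714 -0.03623825 -0.0072604 ]
(np.float64(376.43373063828824), np.float64(183.05685904553798)) (np.float64(368.49407357111244), np.float64(196.77840661230516))
```

View pics/side1.png

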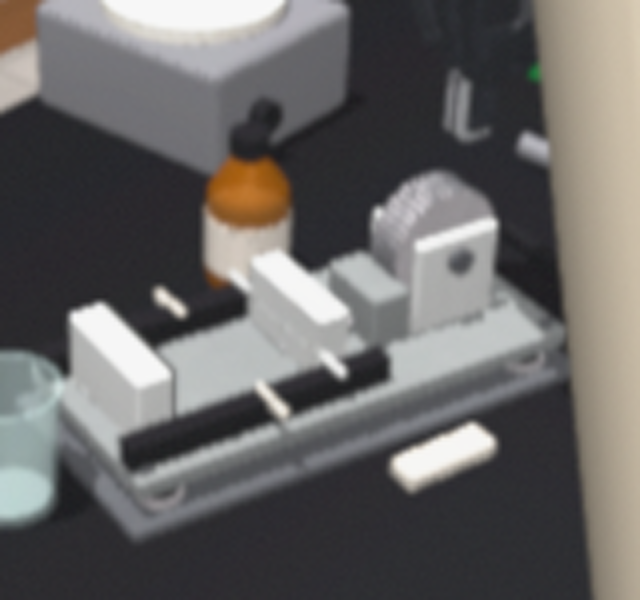

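Side view: the fingertip at crop (466,132) hangs above and behind the wheel top at crop (437,172), as planned. I'll lower it gently.

Call:
servo_tool:
  commands:
    - [1,[0,0,0.015],[0,0,0]]
    - [1,[0,0,0.01],[0,0,0]]
    - [1,[0,0,0.005],[0,0,0]]
    - [1,[0,0,0.002],[0,0,0]]
    - [1,[0,0,0.002],[0,0,0]]
    - [1,[0,0,0.002],[0,0,0]]
    - [1,[0,0,0],[0,0,0]]
    - [1,[0,0,0],[0,0,0]]

```text
time_s: 4.35
eef_pos: [538.8, -235.0, 105.8]
ee_rot: [0.0, 0.811, 0.585, 0.0]
force: [-2.3, 0.7, 4.8]
grip_width: -0.003
grip_force: 2.2
```

Call:
servo_tool:
  commands:
    - [1,[0.004,0,0],[0,0,0]]
    - [1,[0.004,0,0],[0,0,0]]
    - [1,[0.004,0,0],[0,0,0]]
    - [1,[0.004,0,0],[0,0,0]]
    - [1,[0.004,0,0],[0,0,0]]

```text
time_s: 4.77
eef_pos: [545.3, -215.2, 105.5]
ee_rot: [-0.0, 0.811, 0.585, 0.0]
force: [-4.0, 0.8, 4.7]
grip_width: 0.005
grip_force: 2.5
```

```bash
python3 - <<'E'
from h import *
c=avg("top",3); s=sense();print(s["eef_pos"],s["force"],s["wrist_torque"])
o=np.load("o.npy"); print(measure(c,o,108)); cr=cv2.resize(c["pixels"][160:285,290:450],None,fx=4,fy=4,interpolation=cv2.INTER_CUBIC)
cv2.imwrite("pics/top2.png",cv2.cvtColor(cr,cv2.COLOR_RGB2BGR))
E
```

```text
[ 545.36171232 -214.87830893  105.44454761] [-3.70127544  1.36711427  4.56748212] [0.24578613 0.47074602 0.00472575]
{'gU': np.float64(145.01), 'gL': np.float64(144.83), 'gUr': np.float64(144.84), 'gLr': np.float64(144.91), 'bUf': np.float64(110.17), 'bUb': np.float64(104.72), 'bLf': np.float64(110.19), 'bLb': np.float64(104.56), 'jawtop_f': np.float64(108.99), 'jawtop_b': np.float64(89.26), 'fix_f': np.float64(195.26)}
```

View pics/top2.png

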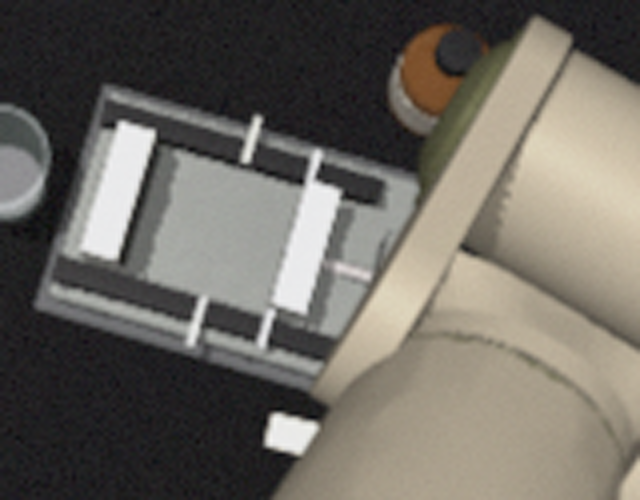

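The first half-stroke works: the jaw moved about 6 mm, with the bar now at crop (315,165) and the gauge tab at (252,138). The vertical force is about 4.6 N. I'll finish this stroke, lift, go back and roll again.

Call:
servo_tool:
  commands:
    - [1,[0.004,0,0],[0,0,0]]
    - [1,[0.004,0,0],[0,0,0]]
    - [1,[0.004,0,0],[0,0,0]]
    - [1,[0.004,0,0],[0,0,0]]
    - [1,[0.002,0,0],[0,0,0]]
    - [1,[0,0,-0.01],[0,0,0]]
    - [1,[0,0,-0.015],[0,0,0]]

```text
time_s: 5.5
eef_pos: [550.4, -198.3, 129.6]
ee_rot: [-0.001, 0.811, 0.585, -0.0]
force: [-0.2, -0.2, -0.2]
grip_width: -0.003
grip_force: 0.0
```

Call:
servo_tool:
  commands:
    - [1,[-0.014,0,0],[0,0,0]]
    - [1,[-0.014,0,0],[0,0,0]]
    - [1,[-0.01,0,0],[0,0,0]]
    - [1,[0,0,0],[0,0,0]]
    - [1,[0,0,0.01],[0,0,0]]
    - [1,[0,0,0.008],[0,0,0]]
    - [1,[0,0,0.003],[0,0,0]]
    - [1,[0,0,0.003],[0,0,0]]
    - [1,[0,0,0],[0,0,0]]

```text
time_s: 6.25
eef_pos: [538.6, -234.5, 105.7]
ee_rot: [-0.0, 0.811, 0.585, -0.0]
force: [-2.4, -0.9, 3.8]
grip_width: 0.0
grip_force: 2.2
```

Call:
servo_tool:
  commands:
    - [1,[0.004,0,0],[0,0,0]]
    - [1,[0.004,0,0],[0,0,0]]
    - [1,[0.004,0,0],[0,0,0]]
    - [1,[0.004,0,0],[0,0,0]]
    - [1,[0.004,0,0],[0,0,0]]
    - [1,[0.004,0,0],[0,0,0]]
    - [1,[0.004,0,0],[0,0,0]]
    - [1,[0.004,0,0],[0,0,0]]
    - [1,[0.004,0,0],[0,0,0]]
    - [1,[0.002,0,0],[0,0,0]]

```text
time_s: 7.08
eef_pos: [551.1, -198.1, 106.2]
ee_rot: [0.0, 0.811, 0.585, 0.0]
force: [-0.1, 0.7, 3.8]
grip_width: -0.003
grip_force: 1.6
```

Call:
servo_tool:
  commands:
    - [1,[0,0,-0.01],[0,0,0]]
    - [1,[0,0,-0.015],[0,0,0]]
    - [1,[-0.014,0,0],[0,0,0]]
    - [1,[-0.014,0,0],[0,0,0]]
    - [1,[-0.01,0,0],[0,0,0]]
    - [1,[0,0,0],[0,0,0]]

```text
time_s: 7.58
eef_pos: [537.7, -237.3, 130.6]
ee_rot: [-0.0, 0.812, 0.584, -0.0]
force: [-0.4, -0.7, 0.1]
grip_width: -0.0
grip_force: 0.0
```

```bash
python3 - <<'E'
from h import *
c=avg("top",3); s=sense();print(s["time_s"],s["eef_pos"],s["force"])
o=np.load("o.npy"); print(measure(c,o,126))
E
```

```text
7.7333 [ 538.48742683 -234.9414064   130.77398535] [ 0.53984801 -0.50242053  0.07994979]
{'gU': np.float64(145.26), 'gL': np.float64(145.14), 'gUr': np.float64(145.02), 'gLr': np.float64(144.96), 'bUf': np.float64(127.0), 'bUb': np.float64(121.53), 'bLf': np.float64(127.02), 'bLb': np.float64(121.37), 'jawtop_f': np.float64(126.19), 'jawtop_b': np.float64(105.99), 'fix_f': np.float64(195.76)}
```

The jaw face is now at about 126.1 and the mark at 145.1, so roughly 19 mm is left. A 38 mm stroke gives about 11.7 mm. I'll do one more full stroke, then measure.

Call:
servo_tool:
  commands:
    - [1,[0,0,0.01],[0,0,0]]
    - [1,[0,0,0.008],[0,0,0]]
    - [1,[0,0,0.003],[0,0,0]]
    - [1,[0,0,0.003],[0,0,0]]
    - [1,[0,0,0],[0,0,0]]

```text
time_s: 8.15
eef_pos: [538.6, -234.6, 106.7]
ee_rot: [-0.0, 0.811, 0.585, -0.0]
force: [-1.1, 0.4, 3.7]
grip_width: -0.001
grip_force: 1.9
```

Call:
servo_tool:
  commands:
    - [1,[0.004,0,0],[0,0,0]]
    - [1,[0.004,0,0],[0,0,0]]
    - [1,[0.004,0,0],[0,0,0]]
    - [1,[0.004,0,0],[0,0,0]]
    - [1,[0.004,0,0],[0,0,0]]
    - [1,[0.004,0,0],[0,0,0]]
    - [1,[0.004,0,0],[0,0,0]]
    - [1,[0.004,0,0],[0,0,0]]
    - [1,[0.004,0,0],[0,0,0]]
    - [1,[0.002,0,0],[0,0,0]]

```text
time_s: 8.98
eef_pos: [551.1, -198.1, 107.2]
ee_rot: [0.0, 0.811, 0.585, 0.0]
force: [-1.6, 0.7, 1.9]
grip_width: -0.001
grip_force: 1.3
```

Call:
servo_tool:
  commands:
    - [1,[0,0,-0.01],[0,0,0]]
    - [1,[0,0,-0.015],[0,0,0]]
    - [1,[-0.014,0,0],[0,0,0]]
    - [1,[-0.014,0,0],[0,0,0]]
    - [1,[0,0,0],[0,0,0]]
    - [1,[0,0,0],[0,0,0]]

```text
time_s: 9.48
eef_pos: [541.3, -226.5, 131.6]
ee_rot: [-0.0, 0.812, 0.584, -0.0]
force: [0.4, -0.5, -0.5]
grip_width: 0.0
grip_force: 0.0
```

```bash
python3 - <<'E'
from h import *
c=avg("top",4); s=sense();print(s["time_s"],s["eef_pos"],s["force"])
o=np.load("o.npy"); print(measure(c,o,137.5))
E
```

```text
9.6833 [ 541.83864472 -225.15114372  131.91428821] [ 0.3271146  -0.37073754 -0.08685959]
{'gU': np.float64(145.26), 'gL': np.float64(142.44), 'gUr': np.float64(140.07), 'gLr': np.float64(140.43), 'bUf': np.float64(138.23), 'bUb': np.float64(132.76), 'bLf': np.float64(138.36), 'bLb': np.float64(132.79), 'jawtop_f': np.float64(137.26), 'jawtop_b': np.float64(117.07), 'fix_f': np.float64(195.76)}
```

About 7.9 mm is left, or 27 mm of rim. I'll roll 25 mm and then measure.

Call:
servo_tool:
  commands:
    - [1,[0,0,0.01],[0,0,0]]
    - [1,[0,0,0.009],[0,0,0]]
    - [1,[0,0,0.003],[0,0,0]]
    - [1,[0,0,0.003],[0,0,0]]
    - [1,[0,0,0],[0,0,0]]

```text
time_s: 10.1
eef_pos: [541.7, -225.0, 106.7]
ee_rot: [-0.001, 0.811, 0.585, -0.0]
force: [-1.7, 1.1, 4.6]
grip_width: -0.0
grip_force: 2.2
```

Call:
servo_tool:
  commands:
    - [1,[0.004,0,0],[0,0,0]]
    - [1,[0.004,0,0],[0,0,0]]
    - [1,[0.004,0,0],[0,0,0]]
    - [1,[0.004,0,0],[0,0,0]]
    - [1,[0.004,0,0],[0,0,0]]
    - [1,[0.004,0,0],[0,0,0]]
    - [1,[0.001,0,0],[0,0,0]]
    - [1,[0,0,0],[0,0,0]]

```text
time_s: 10.77
eef_pos: [550.0, -201.0, 107.3]
ee_rot: [-0.0, 0.811, 0.585, 0.0]
force: [-1.5, 2.6, 3.8]
grip_width: 0.0
grip_force: 1.9
```

Call:
servo_tool:
  commands:
    - [1,[0,0,-0.01],[0,0,0]]
    - [1,[0,0,-0.015],[0,0,0]]
    - [1,[-0.01,0,0],[0,0,0]]
    - [1,[-0.01,0,0],[0,0,0]]
    - [1,[0,0,0],[0,0,0]]
    - [1,[0,0,0],[0,0,0]]

```text
time_s: 11.27
eef_pos: [542.9, -221.4, 131.5]
ee_rot: [-0.001, 0.812, 0.584, -0.0]
force: [0.1, -0.5, -0.2]
grip_width: 0.001
grip_force: 0.0
```

```bash
python3 - <<'E'
from h import *
c=avg("top",4); s=sense();print(s["time_s"],s["eef_pos"],s["force"])
o=np.load("o.npy"); print(measure(c,o,145))
xs=np.arange(-70,245,.5)[400-60:500]; I=rect(c,o,TH,np.arange(115,165,.25),np.arange(-75,75,.25),52); cv2.imwrite("pics/rect3.png",cv2.resize(cv2.flip(np.clip(I,0,255).astype(np.uint8),0),None,fx=2,fy=1))
d=cap("side"); cv2.imwrite("pics/side3.png",cv2.cvtColor(cv2.resize(d["pixels"][200:290,270:390],None,fx=6,fy=6,interpolation=cv2.INTER_CUBIC),cv2.COLOR_RGB2BGR))
E
```

```text
11.4667 [ 543.40184798 -220.39775826  131.88450365] [0.04532073 0.33708785 0.24808899]
{'gU': np.float64(145.28), 'gL': np.float64(144.43), 'gUr': np.float64(143.85), 'gLr': np.float64(143.92), 'bUf': np.float64(147.5), 'bUb': np.float64(140.25), 'bLf': np.float64(147.91), 'bLb': np.float64(139.88), 'jawtop_f': np.float64(144.71), 'jawtop_b': np.float64(124.5), 'fix_f': np.float64(195.76)}
```

View pics/side3.png

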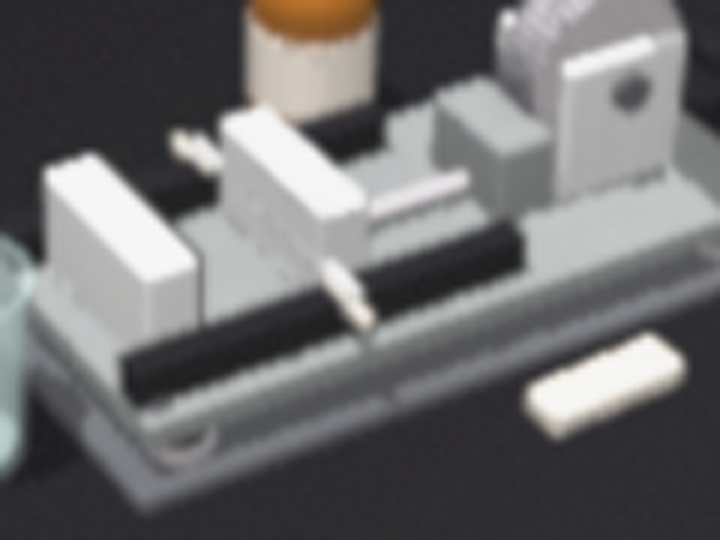

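View pics/rect3.png

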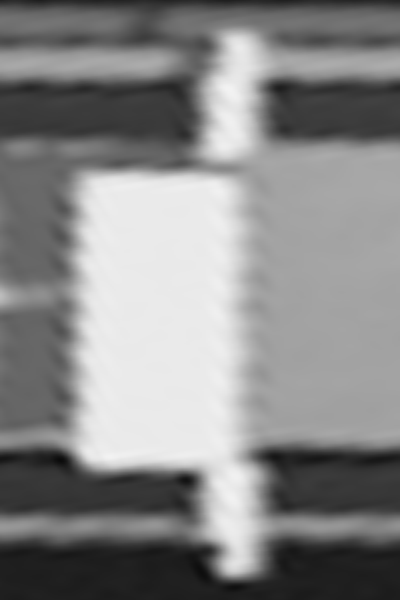

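The bar lies across the gauge lines in both views, with the jaw face at about 144.6–144.7 and the mark at 145.1. About 0.45 mm is left, so I'll roll 1.5 mm more and then lift clear.

Call:
servo_tool:
  commands:
    - [1,[0,0,0.01],[0,0,0]]
    - [1,[0,0,0.009],[0,0,0]]
    - [1,[0,0,0.003],[0,0,0]]
    - [1,[0,0,0.003],[0,0,0]]
    - [1,[0,0,0],[0,0,0]]
    - [1,[0.0008,0,0],[0,0,0]]
    - [1,[0.0007,0,0],[0,0,0]]
    - [1,[0,0,0],[0,0,0]]
    - [1,[0,0,0],[0,0,0]]

```text
time_s: 12.27
eef_pos: [543.9, -219.1, 107.5]
ee_rot: [-0.0, 0.811, 0.585, -0.0]
force: [-4.8, 0.0, 3.6]
grip_width: 0.002
grip_force: 2.1
```

Call:
servo_tool:
  commands:
    - [1,[0,0,-0.005],[0,0,0]]
    - [1,[0,0,-0.01],[0,0,0]]
    - [1,[0,0,-0.015],[0,0,0]]
    - [1,[0,0,-0.02],[0,0,0]]
    - [1,[0,0,-0.02],[0,0,0]]
    - [1,[0,0,-0.02],[0,0,0]]
    - [1,[0,0,0],[0,0,0]]
    - [1,[0,0,0],[0,0,0]]

```text
time_s: 12.93
eef_pos: [544.5, -219.4, 198.7]
ee_rot: [0.001, 0.811, 0.585, 0.001]
force: [0.1, -0.3, -0.2]
grip_width: 0.0
grip_force: 0.0
```

```bash
python3 - <<'E'
from h import *
c=avg("top",6); s=sense();print(s["time_s"],s["eef_pos"],s["force"])
o=np.load("o.npy"); print(measure(c,o,145))
E
```

```text
13.2333 [ 543.797698   -219.0628322   196.56903963] [ 0.81076643 -0.10807212  0.17552303]
{'gU': np.float64(145.28), 'gL': np.float64(144.44), 'gUr': np.float64(143.96), 'gLr': np.float64(144.18), 'bUf': np.float64(147.5), 'bUb': np.float64(140.5), 'bLf': np.float64(147.91), 'bLb': np.float64(140.69), 'jawtop_f': np.float64(144.99), 'jawtop_b': np.float64(124.78), 'fix_f': np.float64(195.76)}
```

The jaw face is at 144.9–145.0 and the mark at 145.1, with the hand about 80 mm above the wheel. I'll hand the job in.

```bash
python3 -c "
from rig import *
print(finish_job())"
```

```text
the job is handed in; nothing more can be done
None
```

I rolled the wheel under the shut fingertips until the moving jaw's front face measured within about 0.2 mm of the gauge mark, and handed the job in at about 13 s with the hand about 80 mm above the wheel.

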